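Set three reagent bottles back on their own bench devices

TASK

The three bottles have been put back on the wrong devices: swap them round so that the red-capped bottle stands on the black warming plate, the blue-capped one on the cooling block (blue housing, bare aluminium plate) and the yellow-capped one on the round steel plate of the magnetic stirrer, each upright, in the middle of its plate and let go. Park a bottle upright in the empty round steel tray while you make room. Set the bottles down rather than dropping them, never tip one over, and leave the six-well plate, the tip box and the stack of dishes where they are.

Things in the scene. Friction and masses are not known exactly. Their poses are not given: they have to be found in the camera images.
- red_bottle: Loose, closed round white bottle (growth medium), red screw cap and red label band, 50 to 105 g. Body 46 mm in diameter up to 50 mm, shoulder narrowing to 33 mm at 64 mm, cap 39 mm in diameter from 68 to 94 mm (top). Origin: centre of the underside; z up its axis. Starts on a wrong device. Can be gripped across the cap from above.
- blue_bottle: Loose, closed round white bottle (enzyme), blue screw cap and blue label band, 50 to 105 g. Body 46 mm in diameter up to 50 mm, shoulder narrowing to 33 mm at 64 mm, cap 39 mm in diameter from 68 to 94 mm (top). Origin: centre of the underside; z up its axis. Starts on a wrong device. Can be gripped across the cap from above.
- yellow_bottle: Loose, closed round white bottle (buffer), yellow screw cap and yellow label band, 50 to 105 g. Body 46 mm in diameter up to 50 mm, shoulder narrowing to 33 mm at 64 mm, cap 39 mm in diameter from 68 to 94 mm (top). Origin: centre of the underside; z up its axis. Starts on a wrong device. Can be gripped across the cap from above.
- warmer: Warming plate: dark grey housing with an orange band, carrying a flat black square plate with an orange under-edge, 104 x 104 mm, its top 50 mm above the origin. Home of the red-capped bottle. Origin: at bench level, straight below the plate's centre; x points from front panel to back. The fixed housing reaches 88 mm to -x (knobs 100), 60 mm to +x and 62 mm to each side. Place and yaw vary.
- cooler: Cooling block: blue rounded housing with a flat bare aluminium square plate, 100 x 100 mm, set in its top, the plate's top 40 mm above the origin. Home of the blue-capped bottle. Origin: at bench level, straight below the plate's centre; x points from front panel to back. The fixed housing reaches 88 mm to -x (knobs 100), 60 mm to +x and 62 mm to each side. Place and yaw vary.
- stirrer: Magnetic stirrer: white housing with a black knob on the front and a flat round steel plate, 100 mm in diameter, its top 45 mm above the origin. Home of the yellow-capped bottle. Origin: at bench level, straight below the plate's centre; x points from front panel to back. The fixed housing reaches 88 mm to -x (knobs 100), 60 mm to +x and 62 mm to each side. Place and yaw vary.
- tray: Empty round shallow steel tray lying on the bench, fixed, 123 mm in outer diameter, with a dark rim 8 mm high and 3 mm thick and a flat inner floor 117 mm in diameter, 3 mm above the origin. The free spot for parking a bottle. Origin: centre of the underside. Its place changes from run to run.
- well_plate: Bystander, loose: clear six-well plate with pink wells and a yellow stripe, 86 (x) x 128 (y) x 21 mm high. Origin: centre of the underside. Leave it alone.
- tip_box: Bystander, loose: open pipette tip box, grey with a green deck full of white tips, 84 (x) x 124 (y) x 56 mm high. Origin: centre of the underside. Leave it alone.
- dish_stack: Bystander, loose: stack of three white and clear culture dishes, one piece, 58 mm in diameter, 44 mm high. Origin: centre of the underside. Leave it alone.

How it is judged:
By the outcome, as a careful person would: the job done as asked, in the order asked, and still so for the second after the job is handed in, with the robot touching nothing.
It also fails if it takes over 99 s, if anything falls off the work surface, if the arm or the gripper's body presses on something with over 40 N, if the wrist force passes 120 N, or if a joint passes its speed limit or range.

ROBOT

A 6-joint arm with a two-finger parallel gripper is mounted at the origin on the work surface. World frame = base frame: x ahead of the robot, y to its left, z up, the work surface at z = 0. Lengths are in m, angles in degrees, forces in N, time in s.
With the tool pointing down it reaches from about 0.275 to 0.825 m from the base axis. Payload 5.2 kg.
Tool frame: the origin (TCP) lies midway between the tips of the shut fingers; the grasp point (between the pads) lies 19 mm behind it; z points along the fingers, y is the line along which they close (so a half turn about z gives the same grasp; the last joint's range is limited). The gripper opens to 93 mm and grips with 3 to 60 N. Pads are 15 mm wide; open, the fingers measure 128 mm over their backs; the gripper's body (75 mm by 188 mm) begins 65 mm behind the grasp point.
Start: joints at [-11.62, 14.817, 87.949, -0, 77.235, -11.62], TCP at [0.55, 0, 0.186] pointing down, gripper open.
Joint ranges: [-179.93, 179.93], [-52.35, 119.4], [10.71, 147.94], [-69.91, 249.91], [12.55, 155.21], [-178.61, 178.61]. Speed limits (degrees/s): [147.25, 147.25, 180, 180, 180, 180].

INTERFACE

Orientations are given as [roll, pitch, yaw] about the fixed x, y, z axes, in that order (R = Rz(yaw) Ry(pitch) Rx(roll)).
In Python, from rig import telemetry, vision, finish_job, boxes_of, mark_of gives the robot as it stands. The module is installed in compiled form; this text tells all that it offers.
- The arm moves only by the tool send_rows, never from a script. Its argument "rows" is text: rows parted by semicolons, each of 7 numbers parted by spaces: the opening, from -1 (shut) to 1 (fully open), then the shift along the tool's x, y, z in m, then the turn, a rotation vector about the tool's x, y, z in rad. In form: gripper tx ty tz rx ry rz; .... A call has exactly 8 rows; each row is the pose to reach, as a shift and turn from the pose commanded when the call began, along the tool's axes at that moment; what a row does not reach only later rows make up. A row lasts 1/8 s, in which the tool goes at most 62.5 mm and 10.7 degrees, less where a joint would pass 70% of its speed; a pose out of reach is approached as far as the arm can. A call with a gripper value outside its range is refused whole. The fingers move at their own pace and stop on an object; "newtons" is the grip in N (left out, the last holds). Time passes only in rows, so rows that repeat a pose let the fingers close, or fill a call up. It gives the time, the measured TCP pose, the force, the opening and the grip force at its end, in the units of the state.
- telemetry.observe(): the state, without advancing time (a new reading comes with each control period).
- vision.grab_frame(name): name is "scene" or "side" or "wrist"; returns a dict with "img" (400x640x3 uint8, blue, green, red), "vertical_fov" (degrees; the focal length in pixels is half the picture's height over the tangent of half this angle, whatever the lens; pixels are square), "cx", "cy" (the principal point, pixels), "R" (3x3) and "t" (3): a world point X has camera coordinates R X + t; the wrist camera has in their place "mount" (4x4, takes a point from camera to tool coordinates, whose origin is the TCP and whose axes are the flange's). Camera axes: x right, y down, z forward; pixel columns grow to the right and rows downward; lengths in m; the calibration is good to about 2 mm. A picture is of the moment at which its call begins: read the wrist's pose just before it. There is no depth.
- finish_job(): hands the job in; it is judged then, once.
Trained networks look in the newest picture that a camera, given by its name, has taken for a name from the list of things; names that differ only in an ending like _2 or _b are one class to them, and where a whole thing is asked for, a point or a joint stands for the part that bears it (a point fixed in the world has none). Each returns a list of dicts, best first, with "confidence" (0 to 1); they miss things now and then, are a little off and sometimes report something else, mostly with a low value. They report only what shows in the picture. A call takes as long as a camera call.
- boxes_of(label, camera): "pixel" ([column, row] in pixels, amid what is visible of it).
- mark_of(label, camera): "pixel" ([column, row] in pixels: a listed point, or the origin of a listed thing).
The state is a dict: "clock": time; "joints": joint angles; "joint_vel": joint speeds; "tau": joint torques, N m; "ee_pos": TCP position; "ee_rot": TCP orientation; "contact_force": force on the tool from outside, world axes, zero at the start; "torque": the same for the moment, N m; "gripper_width": finger opening in m; "finger_force": force on a finger pad.
Only numpy, scipy, OpenCV 4.12 (cv2) and the standard library are available. Lean on these libraries where they do the work, as an engineer would, in place of code of your own. Each camera call takes 0.05 s, during which the arm holds its last target. There are 200 camera calls.

## Working session

There is one attempt and no reset: what is moved stays moved. The work goes in short steps, Python scripts to look and compute and a tool call to move; the robot and the scene stay as the last step left them, time stands still between calls to the robot, and variables do not carry over. Pictures are saved under pics/ and viewed, at most 14 in all, crops included, and the job is handed in when it is done.

Besides the shell and the picture viewer there is one more tool, called after ">>>" as name(argument=value, ...) on one line, values as JSON. send_rows: Moves the arm, as the interface text tells. Its arguments: {"type":"object","properties":{"rows":{"type":"string"},"newtons":{"type":"number"}},"required":["rows"]}

```bash
mkdir -p pics; cat > h.py <<'E'
import numpy as np, cv2
from rig import telemetry, vision, boxes_of, mark_of
from scipy.spatial.transform import Rotation as Ro
def cam(name):
    s=telemetry.observe(); f=vision.grab_frame(name)
    K=200/np.tan(np.radians(f["vertical_fov"])/2)
    if name=="wrist":
        M=np.array(f["mount"]); R=Ro.from_euler('xyz',s["ee_rot"],degrees=True).as_matrix()
        A=R@M[:3,:3]; c=R@M[:3,3]+np.array(s["ee_pos"])
    else:
        A=np.array(f["R"]).T; c=-A@np.array(f["t"])
    return f["img"],(A,c,K,f["cx"],f["cy"])
def hit(c,p,z):
    A,o,K,cx,cy=c; d=A@np.array([(p[0]-cx)/K,(p[1]-cy)/K,1]); return o+d*(z-o[2])/d[2]
def proj(c,X):
    A,o,K,cx,cy=c; q=A.T@(np.array(X)-o); return q[:2]/q[2]*K+[cx,cy]
E
python3 - <<'E'
from h import *
np.set_printoptions(precision=3,suppress=True)
s=telemetry.observe(); print(s["ee_pos"],s["ee_rot"],s["gripper_width"])
H=dict(warmer=0,cooler=0,stirrer=0,tray=0,red_bottle=.05,blue_bottle=.05,yellow_bottle=.05,well_plate=0,tip_box=0,dish_stack=0)
for n in("scene","side"):
    im,c=cam(n); cv2.imwrite(f"pics/{n}0.png",im); print(n,c[1])
    for k,z in H.items():
        for r in mark_of(k,n)[:2]: print(k,np.array(r["pixel"]).round(),round(r["confidence"],2),hit(c,r["pixel"],z))
E
```

```text
[0.549 0.    0.185] [-179.898   -0.021   90.003] 0.09259350025879075
scene [ 1.229 -0.379  0.627]
warmer [342. 206.] 0.71 [0.579 0.1   0.   ]
cooler [276. 252.] 0.56 [ 0.637 -0.132  0.   ]
stirrer [172. 245.] 0.86 [ 0.481 -0.332  0.   ]
tray [390. 164.] 0.77 [0.479 0.355 0.   ]
tray [278. 237.] 0.52 [ 0.593 -0.105  0.   ]
red_bottle [168. 226.] 0.91 [ 0.469 -0.327  0.05 ]
blue_bottle [343. 192.] 0.65 [0.58  0.101 0.05 ]
yellow_bottle [276. 235.] 0.58 [ 0.638 -0.127  0.05 ]
yellow_bottle [389. 162.] 0.29 [0.533 0.3   0.05 ]
well_plate [265. 182.] 0.56 [ 0.359 -0.027  0.   ]
tip_box [357. 272.] 0.86 [ 0.791 -0.009  0.   ]
dish_stack [426. 202.] 0.56 [0.686 0.305 0.   ]
dish_stack [277. 251.] 0.36 [ 0.639 -0.128  0.   ]
side [ 0.49  -0.542  0.766]
warmer [306. 193.] 0.81 [ 0.59   0.098 -0.   ]
cooler [347. 272.] 0.88 [ 0.633 -0.132  0.   ]
stirrer [289. 392.] 0.87 [ 0.476 -0.338  0.   ]
tray [258. 130.] 0.73 [0.501 0.349 0.   ]
tray [332. 133.] 0.56 [0.698 0.292 0.   ]
blue_bottle [300. 181.] 0.65 [0.576 0.094 0.05 ]
yellow_bottle [347. 261.] 0.86 [ 0.629 -0.135  0.05 ]
yellow_bottle [398. 212.] 0.62 [ 0.766 -0.039  0.05 ]
well_plate [219. 255.] 0.89 [ 0.375 -0.034  0.   ]
tip_box [398. 213.] 0.59 [ 0.787 -0.006  0.   ]
tip_box [221. 253.] 0.51 [ 0.379 -0.031  0.   ]
dish_stack [330. 134.] 0.42 [0.694 0.292 0.   ]
```

View pics/scene0.png

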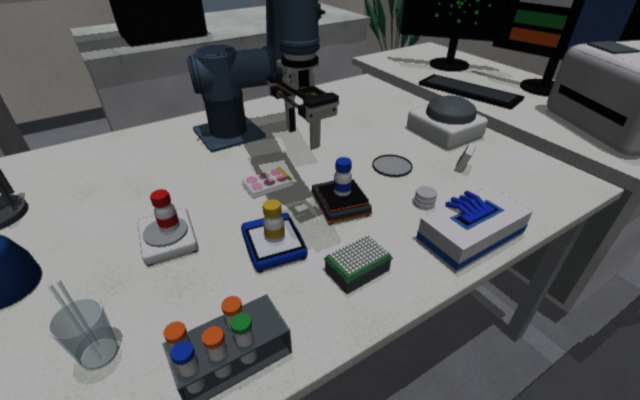

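View pics/side0.png

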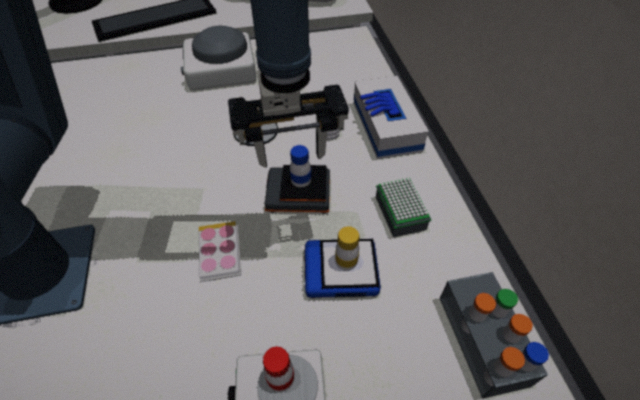

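```bash
cat >> h.py <<'E'
HUE=dict(red=(174,8),blue=(105,125),yellow=(18,32))
def cap(im,col,guess=None,r=40):
    h=cv2.cvtColor(im,cv2.COLOR_BGR2HSV).astype(int); a,b=HUE[col]
    m=((h[...,0]>=a)|(h[...,0]<=b)) if a>b else ((h[...,0]>=a)&(h[...,0]<=b))
    m=m&(h[...,1]>130)&(h[...,2]>60)
    n,_,st,ce=cv2.connectedComponentsWithStats(m.astype(np.uint8))
    o=[(st[i,4],ce[i],st[i,:4]) for i in range(1,n) if st[i,4]>25 and (guess is None or np.linalg.norm(ce[i]-guess)<r)]
    return sorted(o,key=lambda t:-t[0])
E
python3 - <<'E'
from h import *
np.set_printoptions(precision=3,suppress=True)
G=dict(scene=dict(red=(161,199),blue=(343,165),yellow=(272,208)),side=dict(red=(276,360),blue=(300,155),yellow=(347,237)))
Z=dict(red=.126,blue=.131,yellow=.121)
for n in("scene","side"):
    im,c=cam(n)
    for k in Z:
        for o in cap(im,k,G[n][k],14)[:2]: print(n,k,o[0],o[1],o[2],hit(c,o[1],Z[k]))
im,c=cam("wrist"); cv2.imwrite("pics/w0.png",im); print(c[1],c[0])
E
```

```text
scene red 250 [159.268 198.024] [151 190  18  18] [ 0.463 -0.325  0.126]
scene blue 178 [343.494 164.438] [336 158  15  15] [0.576 0.101 0.131]
scene yellow 281 [271.665 208.164] [263 199  18  19] [ 0.627 -0.126  0.121]
side red 597 [275.861 360.757] [263 347  27  30] [ 0.467 -0.323  0.126]
side blue 196 [299.036 152.199] [291 146  17  14] [0.579 0.105 0.131]
side yellow 385 [348.057 237.675] [338 227  21  23] [ 0.63  -0.127  0.121]
[0.549 0.068 0.386] [[ 1.     0.     0.   ]
 [ 0.    -0.968 -0.25 ]
 [ 0.     0.25  -0.968]]
```

View pics/w0.png

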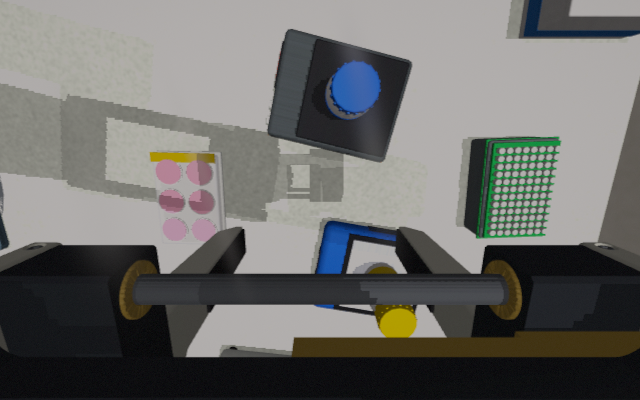

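```bash
python3 - <<'E'
from h import *
np.set_printoptions(precision=4,suppress=True)
im,c=cam("wrist")
o=cap(im,"blue",(355,87),25)[0]; print(o, hit(c,o[1],.144))
g=cv2.cvtColor(im,cv2.COLOR_BGR2GRAY)
m=((g<48)*255).astype(np.uint8); m[:20]=0; m[175:]=0; m[:,:260]=0; m[:,430:]=0
m[cap(im,"blue",(355,87),25)[0][2][1]:130,325:385]|=0
n,l,st,ce=cv2.connectedComponentsWithStats(m); i=1+np.argmax(st[1:,4])
cn=cv2.findContours((l==i).astype(np.uint8),0,2)[0][0]; q=cv2.boxPoints(cv2.minAreaRect(cn)); P=np.array([hit(c,p,.05) for p in q]); print(st[i],q,P,P.mean(0),np.linalg.norm(P-np.roll(P,1,0),axis=1))
P=np.array([hit(c,p,.05) for p in [(316,39),(411,62),(384,160)]]);print(P,(P[0]+P[2])/2,np.linalg.norm(np.diff(P,axis=0),axis=1))
E
```

```text
(np.int32(2091), array([354.878 ,  86.9096]), array([330,  61,  51,  53], dtype=int32)) [0.5768 0.0971 0.144 ]
[ 295   39   65  113 3502] [[293.723  138.2253]
 [314.3161  37.8341]
 [379.4719  51.1994]
 [358.8788 151.5905]] [[0.5192 0.0534 0.05  ]
 [0.5432 0.1568 0.05  ]
 [0.6125 0.144  0.05  ]
 [0.5942 0.0382 0.05  ]] [0.5673 0.0981 0.05  ] [0.0765 0.1062 0.0704 0.1074]
[[0.545  0.1557 0.05  ]
 [0.6469 0.1335 0.05  ]
 [0.6238 0.0285 0.05  ]] [0.5844 0.0921 0.05  ] [0.1043 0.1074]
```

>>> send_rows(rows="1 0.04 0.011 0 0 0 0;1 0.08 0.022 0 0 0 0;1 0.103 0.028 0 0 0 0;1 0.103 0.028 0.03 0 0 0;1 0.103 0.028 0.06 0 0 0;1 0.103 0.028 0.074 0 0 0;0 0.103 0.028 0.074 0 0 0;-1 0.103 0.028 0.074 0 0 0", newtons=15)

```text
clock: 2.3
ee_pos: [0.579, 0.1029, 0.1128]
ee_rot: [179.9, -0.0, 90.0]
contact_force: [-0.5, -0.4, -0.2]
gripper_width: 0.0776
finger_force: 0.0
```

>>> send_rows(rows="-1 -0.003 -0.001 0 0 0 0;-1 -0.003 -0.001 0 0 0 0;-1 -0.003 -0.001 0 0 0 0;-1 -0.003 -0.001 0 0 0 0;-1 -0.003 -0.001 0 0 0 0;-1 -0.003 -0.001 -0.03 0 0 0;-1 -0.003 -0.001 -0.08 0 0 0;-1 -0.003 -0.001 -0.12 0 0 0", newtons=15)

```text
clock: 3.3
ee_pos: [0.5772, 0.1001, 0.2334]
ee_rot: [179.9, -0.0, 90.0]
contact_force: [1.6, -0.8, -1.2]
gripper_width: 0.0012
finger_force: 0.0
```

```bash
python3 - <<'E'
from h import *
np.set_printoptions(precision=4,suppress=True)
for n in("scene","side"):
    im,c=cam(n); cv2.imwrite(f"pics/{n}1.png",im)
    for r in mark_of("tray",n)[:3]+mark_of("warmer",n)[:2]: print(n,r["pixel"],round(r["confidence"],2),hit(c,r["pixel"],0))
im,c=cam("wrist"); cv2.imwrite("pics/w1.png",im)
for r in mark_of("tray","wrist")[:2]+mark_of("warmer","wrist")[:2]: print(r["pixel"],round(r["confidence"],2),hit(c,r["pixel"],0))
print(telemetry.observe()["ee_pos"],telemetry.observe()["gripper_width"])
E
```

```text
scene [387.9, 165.3] 0.56 [0.4835 0.3434 0.    ]
scene [274.4, 252.5] 0.56 [ 0.6381 -0.1358  0.    ]
scene [339.2, 207.5] 0.72 [0.5789 0.0902 0.    ]
side [258.1, 128.1] 0.77 [ 0.5037  0.3564 -0.    ]
side [348.0, 269.3] 0.61 [ 0.6362 -0.1256  0.    ]
side [304.3, 194.0] 0.71 [0.5849 0.0953 0.    ]
side [220.1, 249.8] 0.32 [ 0.3773 -0.0216  0.    ]
[325.6, 175.4] 0.62 [0.5832 0.0942 0.    ]
[0.5762 0.1    0.2299] 0.000268520467060797
```

View pics/w1.png

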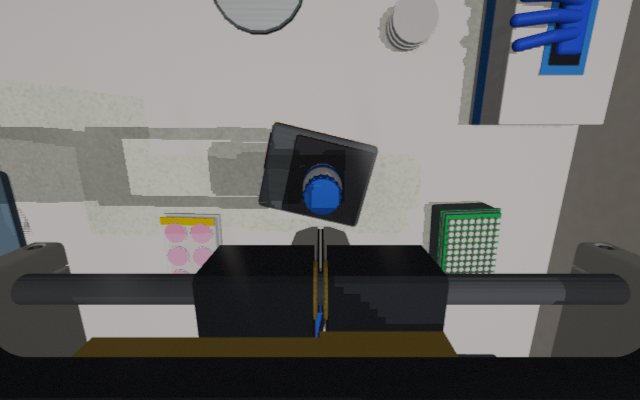

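```bash
python3 - <<'E'
from h import *
np.set_printoptions(precision=4,suppress=True)
im,c=cam("wrist"); o=cap(im,"blue",(323,193),25)[0]; print(o, hit(c,o[1],.144))
P=np.array([hit(c,p,.05) for p in [(275,123),(377,148),(354,226),(259,207)]]);print(P)
im,c=cam("side"); print([(o,hit(c,o[1],.131)) for o in cap(im,"blue",(300,152),15)])
im,c=cam("scene"); print([(o,hit(c,o[1],.131)) for o in cap(im,"blue",(343,164),15)])
E
```

```text
(np.int32(1216), array([321.9786, 194.6077]), array([302, 174,  40,  41], dtype=int32)) [0.5772 0.099  0.144 ]
[[0.5174 0.1704 0.05  ]
 [0.6492 0.1389 0.05  ]
 [0.6224 0.0313 0.05  ]
 [0.491  0.0588 0.05  ]]
[((np.int32(151), array([298.8212, 151.1391]), array([291, 146,  17,  12], dtype=int32)), array([0.5795, 0.1085, 0.131 ]))]
[((np.int32(92), array([343.7609, 161.3913]), array([336, 158,  15,  10], dtype=int32)), array([0.564 , 0.1104, 0.131 ]))]
```

>>> send_rows(rows="1 0 0 0 0 0 0;1 0 0 0 0 0 0;1 0 0 0 0 0 0;1 0 0 0 0 0 0;1 0 0 0 0 0 0;1 0 0 0 0 0 0;1 0 0 0 0 0 0;1 0 0 0 0 0 0")

```text
clock: 4.9
ee_pos: [0.577, 0.1, 0.2316]
ee_rot: [-180.0, 0.0, 90.0]
contact_force: [0.2, -0.2, 0.5]
gripper_width: 0.0759
finger_force: 0.0
```

>>> send_rows(rows="0.3 0 0 0.06 0 0 0;0.3 0 0 0.1 0 0 0;0.3 0 0 0.119 0 0 0;-1 0 0 0.119 0 0 0;-1 0 0 0.119 0 0 0;-1 0 0 0.119 0 0 0;-1 0 0 0.119 0 0 0;-1 0 0 0.119 0 0 0", newtons=15)

```text
clock: 5.9
ee_pos: [0.5773, 0.1, 0.1131]
ee_rot: [179.9, 0.0, 90.0]
contact_force: [0.3, 0.1, 0.0]
gripper_width: 0.0151
finger_force: 0.0
```

>>> send_rows(rows="-1 0 0 0 0 0 0;-1 0 0 0 0 0 0;-1 0 0 0 0 0 0;-1 0 0 -0.01 0 0 0;-1 0 0 -0.03 0 0 0;-1 0 0 -0.05 0 0 0;-1 0 0 -0.08 0 0 0;-1 0 0 -0.08 0 0 0")

```text
clock: 6.9
ee_pos: [0.5789, 0.1, 0.1958]
ee_rot: [179.7, 0.0, 90.0]
contact_force: [0.3, 0.4, 0.6]
gripper_width: 0.0005
finger_force: 0.0
```

```bash
python3 - <<'E'
from h import *
np.set_printoptions(precision=4,suppress=True)
s=telemetry.observe();print(s["ee_pos"])
ims=[]
for n in("side","scene","wrist"):
    im,c=cam(n); p=proj(c,s["ee_pos"]); print(n,p); b=[o[1] for o in cap(im,"blue")[:4]]; print(b)
    for z in(.05,.144): 
        for q in [proj(c,(.577,.1,z))]: print(z,q)
    x,y=(330,190) if n=="wrist" else (300,150) if n=="side" else (340,150)
    ims.append(cv2.resize(im[y-75:y+75,x-65:x+65],None,fx=2,fy=2.))
cv2.imwrite("pics/m1.png",np.hstack(ims))
E
```

```text
[0.5789 0.1    0.1958]
side [297.9632 131.1263]
[array([323.4343, 274.0266]), array([382.7537, 103.3875]), array([536.8144, 352.2742]), array([299.1622, 151.0811])]
0.05 [299.8951 179.1271]
0.144 [298.1402 149.6526]
scene [344.7405 142.1006]
[array([472.1503, 208.8627]), array([270.0723, 249.7168]), array([181.283 , 351.9017]), array([489.8872, 248.0113])]
0.05 [342.3387 191.0327]
0.144 [343.539  160.3446]
wrist [323.7048 222.1341]
[array([582.5102,  22.2903]), array([321.1158, 203.9196]), array([498.2654,  60.7397]), array([319.2045, 321.0739])]
0.05 [320.6136 182.8943]
0.144 [320.8444 203.3172]
```

View pics/m1.png

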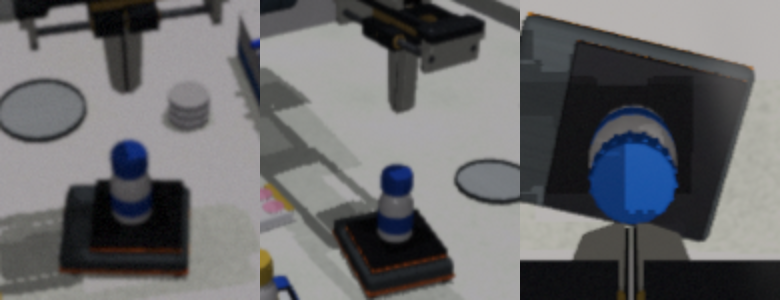

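```bash
python3 - <<'E'
from h import *
im,c=cam("side"); d=cam("scene")[1]
for z in(.185,.2,.215,.23): print(z,proj(c,(.503,0,z)),proj(c,(.595,0,z)), proj(d,(.503,0,z)),proj(d,(.595,0,z)))
for z in(.196,.21,.22,.23,.24): print(z,proj(c,(.579,.1,z)),proj(d,(.579,.1,z)))
a=cv2.imread("pics/side0.png")[120:190,230:350]; b=im[80:160,240:360]; e=cv2.imread("pics/scene0.png")[90:170,260:360]
f=lambda i:cv2.resize(i,(500,int(500*i.shape[0]/i.shape[1])))
a,b=f(a),f(b); cv2.imwrite("pics/m2.png",np.vstack([a,b])[:, :])
E
```

```text
0.185 [267.95891519 175.79621297] [315.58276637 168.332615  ] [293.21632722 144.15491635] [312.81697917 160.50694226]
0.2 [267.16043328 170.34988907] [315.49707056 162.85285556] [292.91884596 138.64382304] [312.70951903 154.76969547]
0.215 [266.33772865 164.7383456 ] [315.40881216 157.20923255] [292.61531365 133.02062898] [312.59971154 148.90712462]
0.23 [265.48968208 158.95394865] [315.31787447 151.39428429] [292.30554378 127.28187868] [312.48747894 142.91507802]
0.196 [298.00461376 131.04353546] [344.74888506 142.02848021]
0.21 [297.70307079 125.76850163] [344.95900246 136.77677581]
0.22 [297.48287965 121.9165937 ] [345.11156212 132.9636777 ]
0.23 [297.25855809 117.99243067] [345.26623351 129.09779891]
0.24 [297.02998882 113.99396019] [345.42306077 125.17803594]
```

```bash
python3 -c "
import cv2;a=cv2.imread('pics/m2.png');print(a.shape)
cv2.imwrite('pics/m2.png',a[:600])"
```

```text
(624, 500, 3)
```

View pics/m2.png

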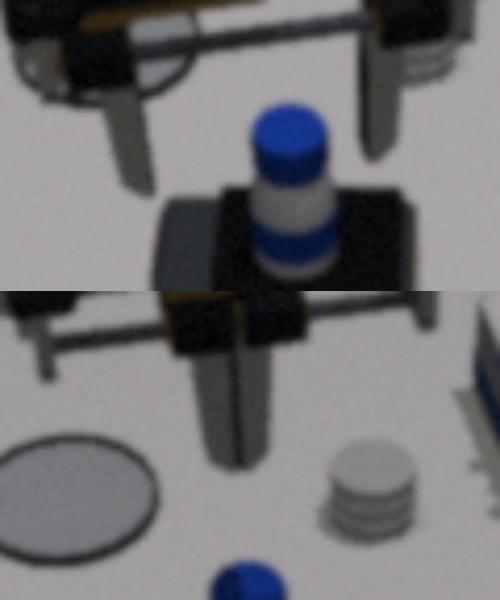

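>>> send_rows(rows="0.5 0 0 0 0 0 0;0.5 0 0 0 0 0 0;0.5 0 0 0 0 0 0;0.5 0 0 0 0 0 0;0.5 0 0 0 0 0 0;0.5 0 0 0 0 0 0;0.5 0 0 0.03 0 0 0;0.5 0 0 0.03 0 0 0")

```text
clock: 8.15
ee_pos: [0.5752, 0.1, 0.1605]
ee_rot: [-179.7, -0.0, 90.0]
contact_force: [-0.6, -0.2, -0.1]
gripper_width: 0.0692
finger_force: 0.0
```

>>> send_rows(rows="0.5 0 0 0.03 0 0 0;0.5 0 0 0.05 0 0 0;0.5 0 0 0.068 0 0 0;0.5 0 0 0.076 0 0 0;-1 0 0 0.076 0 0 0;-1 0 0 0.076 0 0 0;-1 0 0 0.076 0 0 0;-1 0 0 0.076 0 0 0", newtons=15)

```text
clock: 9.15
ee_pos: [0.5775, 0.1, 0.0872]
ee_rot: [179.9, -0.0, 90.0]
contact_force: [-0.3, 0.2, 2.6]
gripper_width: 0.0385
finger_force: 15.0
```

>>> send_rows(rows="-1 0 0 0 0 0 0;-1 0 0 0 0 0 0;-1 0 0 0 0 0 0;-1 0 0 0 0 0 0;-1 0 0 0 0 0 0;-1 0 0 0 0 0 0;-1 0 0 0 0 0 0;-1 0 0 0 0 0 0")

```text
clock: 10.15
ee_pos: [0.5775, 0.1, 0.0872]
ee_rot: [179.9, 0.0, 90.0]
contact_force: [-0.1, 0.3, 5.5]
gripper_width: 0.0388
finger_force: 15.0
```

>>> send_rows(rows="-1 0 0 -0.01 0 0 0;-1 0 0 -0.03 0 0 0;-1 0 0 -0.06 0 0 0;-1 0.03 0 -0.1 0 0 0;-1 0.07 -0.02 -0.11 0 0 0;-1 0.1 -0.04 -0.11 0 0 0;-1 0.1 -0.04 -0.11 0 0 0;-1 0.1 -0.04 -0.11 0 0 0", newtons=20)

```text
clock: 11.15
ee_pos: [0.537, 0.1997, 0.1965]
ee_rot: [-180.0, 0.0, 90.0]
contact_force: [-0.6, -0.3, -0.7]
gripper_width: 0.0386
finger_force: 20.0
```

```bash
python3 - <<'E'
from h import *
np.set_printoptions(precision=4,suppress=True)
s=telemetry.observe();print(s["ee_pos"],s["gripper_width"],s["contact_force"])
im,c=cam("wrist"); cv2.imwrite("pics/w2.png",im)
for k in("tray","warmer"):
    for r in mark_of(k,"wrist")[:2]: print(k,r["pixel"],r["confidence"],hit(c,r["pixel"],0))
E
```

```text
[0.537  0.1997 0.1965] 0.03864381565381427 [-0.5701 -0.2592 -0.6946]
tray [285.4, 57.9] 0.82 [0.4924 0.3496 0.    ]
```

View pics/w2.png

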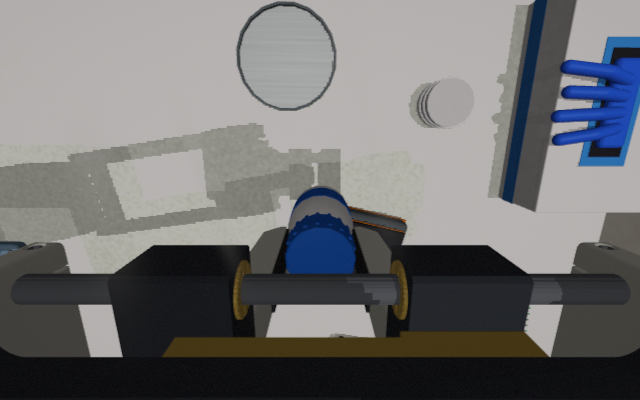

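>>> send_rows(rows="-1 0.04 -0.012 0 0 0 0;-1 0.09 -0.027 0.02 0 0 0;-1 0.13 -0.038 0.05 0 0 0;-1 0.15 -0.0445 0.09 0 0 0;-1 0.15 -0.0445 0.12 0 0 0;-1 0.15 -0.0445 0.14 0 0 0;-1 0.15 -0.0445 0.149 0 0 0;-1 0.15 -0.0445 0.153 0 0 0")

```text
clock: 12.3
ee_pos: [0.493, 0.3495, 0.0433]
ee_rot: [-180.0, 0.0, 89.9]
contact_force: [-0.0, -0.1, -1.0]
gripper_width: 0.0387
finger_force: 20.0
```

>>> send_rows(rows="-1 0 0 0.001 0 0 0;-1 0 0 0.002 0 0 0;-1 0 0 0.003 0 0 0;-1 0 0 0.003 0 0 0;-1 0 0 0.003 0 0 0;-1 0 0 0.003 0 0 0;-1 0 0 0.003 0 0 0;-1 0 0 0.003 0 0 0")

```text
clock: 13.3
ee_pos: [0.4925, 0.35, 0.0406]
ee_rot: [180.0, -0.0, 90.0]
contact_force: [-0.2, -0.5, -0.3]
gripper_width: 0.0384
finger_force: 20.0
```

>>> send_rows(rows="-1 0 0 0.0005 0 0 0;0.5 0 0 0.0005 0 0 0;0.5 0 0 0 0 0 0;0.5 0 0 0 0 0 0;0.5 0 0 0 0 0 0;0.5 0 0 -0.04 0 0 0;0.5 0 0 -0.09 0 0 0;0.5 0 0 -0.15 0 0 0")

```text
clock: 14.3
ee_pos: [0.4917, 0.3496, 0.1911]
ee_rot: [-179.9, 0.1, 90.0]
contact_force: [1.8, 0.1, 0.7]
gripper_width: 0.0698
finger_force: 0.0
```

>>> send_rows(rows="0.5 -0.06 -0.002 0 0 0 0;0.5 -0.12 -0.005 0 0 0 0;0.5 -0.18 -0.007 0 0 0 0;0.5 -0.24 -0.01 0 0 0 0;0.5 -0.3 -0.012 0 0 0 0;0.5 -0.36 -0.015 0 0 0 0;0.5 -0.42 -0.018 0 0 0 0;0.5 -0.48 -0.02 0 0 0 0")

```text
clock: 15.3
ee_pos: [0.4722, -0.1319, 0.1908]
ee_rot: [180.0, 0.0, 90.0]
contact_force: [0.7, -0.7, -0.3]
gripper_width: 0.0699
finger_force: 0.0
```

>>> send_rows(rows="0.5 -0.06 -0.002 0 0 0 0;0.5 -0.12 -0.004 0 0 0 0;0.5 -0.18 -0.006 0 0 0 0;0.5 -0.24 -0.008 0 0 0 0;0.5 -0.31 -0.008 0 0 0 0;0.5 -0.31 -0.008 0 0 0 0;0.5 -0.31 -0.008 0 0 0 0;0.5 -0.31 -0.008 0 0 0 0")

```text
clock: 16.3
ee_pos: [0.4648, -0.4383, 0.1907]
ee_rot: [-180.0, -0.0, 90.1]
contact_force: [-0.0, 0.4, -0.7]
gripper_width: 0.0696
finger_force: 0.0
```

```bash
python3 - <<'E'
from h import *
np.set_printoptions(precision=4,suppress=True)
s=telemetry.observe();print(s["ee_pos"],s["gripper_width"],s["contact_force"])
im,c=cam("wrist"); cv2.imwrite("pics/w3.png",im)
for k in("stirrer","cooler"):
    for r in mark_of(k,"wrist")[:2]: print(k,r["pixel"],r["confidence"],hit(c,r["pixel"],0))
for o in cap(im,"red")[:3]: print(o,hit(c,o[1],.139))
for o in cap(im,"yellow")[:3]: print(o,hit(c,o[1],.134))
im,c=cam("side"); cv2.imwrite("pics/s3.png",im)
for o in cap(im,"blue")[:5]: print(o,hit(c,o[1],.084))
E
```

```text
[ 0.4648 -0.4383  0.1907] 0.06963630291374323 [-0.0473  0.3694 -0.7162]
stirrer [325.1, 96.7] 0.56 [ 0.4704 -0.3349  0.    ]
(np.int32(2002), array([322.1913,  68.1638]), array([299,  41,  48,  55], dtype=int32)) [ 0.4657 -0.3257  0.139 ]
(np.int32(40), array([321.725, 101.7  ]), array([311,  99,  24,   5], dtype=int32)) [ 0.4654 -0.3515  0.139 ]
(np.int32(378), array([281.1667, 345.336 ]), array([247, 338,  65,  18], dtype=int32)) [ 0.4231 -0.5968  0.134 ]
(np.int32(349), array([466.7307, 292.1404]), array([457, 262,  16,  57], dtype=int32)) [ 0.6118 -0.5329  0.134 ]
(np.int32(312), array([173.1026, 292.8558]), array([168, 262,  15,  57], dtype=int32)) [ 0.3163 -0.5341  0.134 ]
(np.int32(768), array([383.0625, 103.7865]), array([360,  90,  45,  31], dtype=int32)) [0.831  0.2832 0.084 ]
(np.int32(396), array([536.2071, 352.9444]), array([525, 342,  24,  23], dtype=int32)) [ 0.8792 -0.3831  0.084 ]
(np.int32(320), array([356.4469, 290.3781]), array([330, 286,  50,  11], dtype=int32)) [ 0.6243 -0.216   0.084 ]
(np.int32(224), array([398.4509, 149.9241]), array([374, 145,  50,  11], dtype=int32)) [0.8144 0.1113 0.084 ]
```

View pics/w3.png

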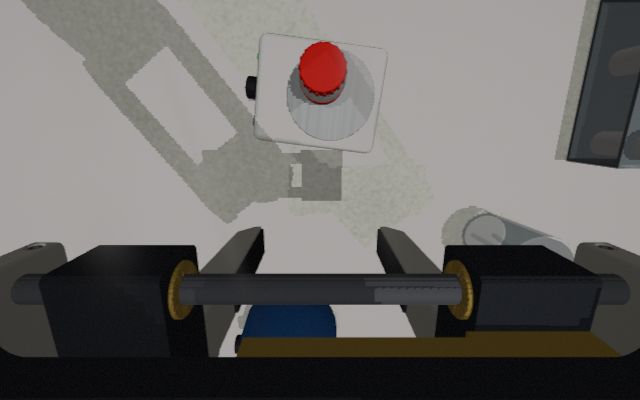

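```bash
python3 - <<'E'
from h import *
im,c=cam("wrist")
for p in [(287,95),(374,95),(331,140)]: print(hit(c,p,.045))
for y in(-.325,-.33,-.335): print(y,[proj(c,(.4735,y+d,.045)).round(1) for d in(-.05,.05)],[proj(c,(.4735+d,y,.045)).round(1) for d in(-.05,.05)])
E
```

```text
[ 0.42662831 -0.33792973  0.045     ]
[ 0.52555633 -0.33776048  0.045     ]
[ 0.47721605 -0.38801887  0.045     ]
-0.325 [array([327.9, 128.6]), array([328.7,  33.5])] [array([283.9,  82.8]), array([372.7,  83. ])]
-0.33 [array([327.9, 133. ]), array([328.7,  38.6])] [array([284. ,  87.6]), array([372.5,  87.7])]
-0.335 [array([327.9, 137.4]), array([328.6,  43.7])] [array([284.2,  92.3]), array([372.3,  92.4])]
```

>>> send_rows(rows="0.5 0.05 0 0 0 0 0;0.5 0.1 0.001 0 0 0 0;0.5 0.1125 0.001 0 0 0 0;0.5 0.1125 0.001 0.03 0 0 0;0.5 0.1125 0.001 0.07 0 0 0;0.5 0.1125 0.001 0.1 0 0 0;0.5 0.1125 0.001 0.1085 0 0 0;0.5 0.1125 0.001 0.1085 0 0 0")

```text
clock: 17.55
ee_pos: [0.4656, -0.3279, 0.0822]
ee_rot: [-180.0, 0.0, 90.0]
contact_force: [-0.0, -0.5, 0.9]
gripper_width: 0.0701
finger_force: 0.0
```

>>> send_rows(rows="-1 0 0 0 0 0 0;-1 0 0 0 0 0 0;-1 0 0 0 0 0 0;-1 0 0 0 0 0 0;-1 0 0 0 0 0 0;-1 0 0 0 0 0 0;-1 0 0 0 0 0 0;-1 0 0 -0.005 0 0 0", newtons=20)

```text
clock: 18.55
ee_pos: [0.465, -0.3269, 0.0865]
ee_rot: [-179.9, -0.1, 90.0]
contact_force: [0.0, 0.3, -0.6]
gripper_width: 0.0384
finger_force: 20.0
```

>>> send_rows(rows="-1 0 0 -0.03 0 0 0;-1 0 0 -0.08 0 0 0;-1 0.02 0.01 -0.113 0 0 0;-1 0.07 0.03 -0.113 0 0 0;-1 0.12 0.05 -0.113 0 0 0;-1 0.17 0.075 -0.113 0 0 0;-1 0.22 0.1 -0.113 0 0 0;-1 0.277 0.119 -0.113 0 0 0")

```text
clock: 19.55
ee_pos: [0.585, -0.049, 0.1996]
ee_rot: [-180.0, -0.0, 90.0]
contact_force: [-0.1, -0.2, 0.2]
gripper_width: 0.0384
finger_force: 20.0
```

>>> send_rows(rows="-1 0 0 0 0 0 0;-1 0 0 0 0 0 0;-1 0 0 0 0 0 0;-1 0 0 0 0 0 0;-1 0 0 0 0 0 0;-1 0 0 0 0 0 0;-1 0 0 0 0 0 0;-1 0 0 0 0 0 0")

```text
clock: 20.55
ee_pos: [0.5845, -0.0505, 0.2001]
ee_rot: [180.0, 0.0, 90.0]
contact_force: [-0.2, -0.1, -0.9]
gripper_width: 0.0388
finger_force: 20.0
```

```bash
python3 - <<'E'
from h import *
np.set_printoptions(precision=4,suppress=True)
s=telemetry.observe();print(s["ee_pos"],s["gripper_width"],s["contact_force"])
im,c=cam("wrist"); cv2.imwrite("pics/w4.png",im)
for r in mark_of("warmer","wrist")[:2]: print(r["pixel"],r["confidence"],hit(c,r["pixel"],0))
X=np.array([.584,.095,.05]); print(proj(c,X))
g=cv2.cvtColor(im,cv2.COLOR_BGR2GRAY)
x,y=proj(c,X).astype(int); x0,y0=max(x-100,0),max(y-80,0); sub=im[y0:y0+160,x0:x0+200]; print(x0,y0)
cv2.imwrite("pics/w4c.png",cv2.resize(cv2.convertScaleAbs(sub,alpha=2),None,fx=4,fy=4)[:600,:800])
E
```

```text
[ 0.5845 -0.0505  0.2001] 0.03883140060264643 [-0.1918 -0.0672 -0.9475]
[321.1, 63.9] 0.97 [0.5851 0.0933 0.    ]
[320.2364  52.9815]
220 0
```

View pics/w4c.png

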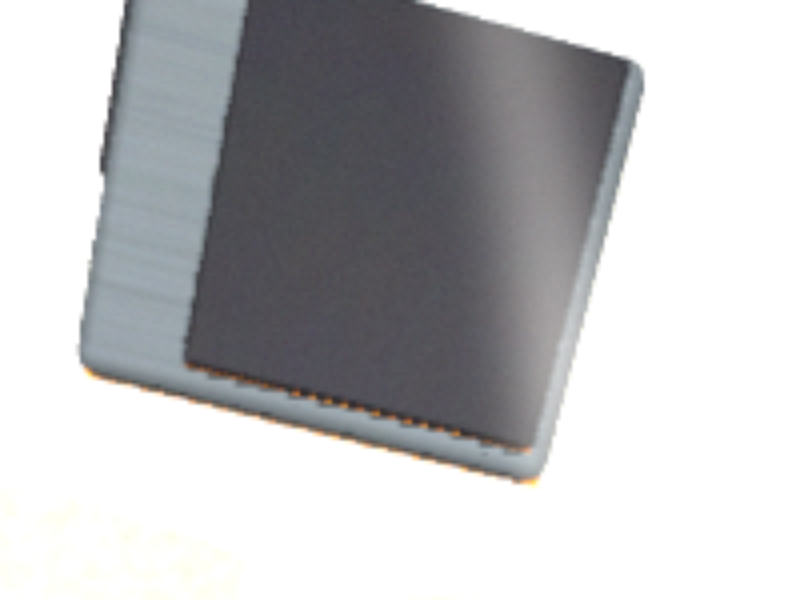

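```bash
python3 - <<'E'
from h import *
im,c=cam("wrist")
P=np.array([hit(c,p,.05) for p in[(266.5,90.5),(353.75,111.75),(378,15.5)]]); print(P,(P[0]+P[2])/2,np.linalg.norm(np.diff(P,axis=0),axis=1))
E
```

```text
[[0.52242749 0.0558126  0.05      ]
 [0.62307099 0.03252071 0.05      ]
 [0.64631963 0.13200438 0.05      ]] [0.58437356 0.09390849 0.05      ] [0.10330356 0.10216408]
```

>>> send_rows(rows="-1 0.04 0 0 0 0 0;-1 0.09 0 0 0 0 0;-1 0.13 0 0.02 0 0 0;-1 0.143 0 0.05 0 0 0;-1 0.143 0 0.08 0 0 0;-1 0.143 0 0.1 0 0 0;-1 0.143 0 0.107 0 0 0;-1 0.143 0 0.109 0 0 0")

```text
clock: 21.7
ee_pos: [0.5847, 0.0925, 0.0912]
ee_rot: [180.0, 0.0, 90.0]
contact_force: [0.5, -0.4, -0.6]
gripper_width: 0.0386
finger_force: 20.0
```

>>> send_rows(rows="-1 0 0 0.001 0 0 0;-1 0 0 0.002 0 0 0;-1 0 0 0.003 0 0 0;-1 0 0 0.0035 0 0 0;-1 0 0 0.0035 0 0 0;-1 0 0 0.0035 0 0 0;-1 0 0 0.0035 0 0 0;-1 0 0 0.0035 0 0 0")

```text
clock: 22.7
ee_pos: [0.5845, 0.0925, 0.0876]
ee_rot: [180.0, 0.0, 90.0]
contact_force: [-0.1, 0.2, 0.2]
gripper_width: 0.0392
finger_force: 20.0
```

>>> send_rows(rows="0.5 0 0 0 0 0 0;0.5 0 0 0 0 0 0;0.5 0 0 0 0 0 0;0.5 0 0 0 0 0 0;0.5 0 0 -0.04 0 0 0;0.5 0 0 -0.08 0 0 0;0.5 0 0 -0.112 0 0 0;0.5 -0.05 0.01 -0.112 0 0 0")

```text
clock: 23.7
ee_pos: [0.5962, 0.0448, 0.2034]
ee_rot: [179.6, -0.0, 90.3]
contact_force: [0.5, -0.9, -0.7]
gripper_width: 0.0699
finger_force: 0.0
```

>>> send_rows(rows="0.5 -0.06 0.01 0 0 0 0;0.5 -0.12 0.02 0 0 0 0;0.5 -0.18 0.03 0 0 0 0;0.5 -0.24 0.035 0 0 0 0;0.5 -0.29 0.035 0 0 0 0;0.5 -0.29 0.035 0 0 0 0;0.5 -0.29 0.035 0 0 0 0;0.5 -0.29 0.035 0 0 0 0")

```text
clock: 24.7
ee_pos: [0.6297, -0.2459, 0.1998]
ee_rot: [180.0, -0.0, 90.1]
contact_force: [-0.2, -0.4, -0.0]
gripper_width: 0.0699
finger_force: 0.0
```

```bash
python3 - <<'E'
from h import *
np.set_printoptions(precision=4,suppress=True)
s=telemetry.observe();print(s["ee_pos"],s["gripper_width"])
im,c=cam("wrist"); cv2.imwrite("pics/w5.png",im)
for k in("cooler","warmer"):
  for r in mark_of(k,"wrist")[:2]: print(k,r["pixel"],r["confidence"],hit(c,r["pixel"],0))
for o in cap(im,"yellow")[:3]: print(o,hit(c,o[1],.134))
im,c=cam("side"); cv2.imwrite("pics/s5.png",im)
for o in cap(im,"red")[:3]: print(o,hit(c,o[1],.131))
for o in cap(im,"blue",proj(c,(.4925,.35,.084)),20)[:5]: print(o,hit(c,o[1],.084))
E
```

```text
[ 0.6297 -0.2459  0.1998] 0.0699194765127221
cooler [321.9, 86.6] 0.83 [ 0.6312 -0.1294  0.    ]
warmer [320.7, 81.7] 0.26 [ 0.6296 -0.1234  0.    ]
(np.int32(7502), array([434.9828, 345.5164]), array([237, 332, 384,  25], dtype=int32)) [ 0.7556 -0.4124  0.134 ]
(np.int32(1834), array([319.4847,  65.8124]), array([297,  40,  46,  53], dtype=int32)) [ 0.6283 -0.129   0.134 ]
(np.int32(555), array([462.6847, 289.7387]), array([446, 261,  27,  58], dtype=int32)) [ 0.7774 -0.3434  0.134 ]
(np.int32(275), array([302.5527, 154.5564]), array([294, 145,  18,  20], dtype=int32)) [0.5855 0.0965 0.131 ]
(np.int32(122), array([303.7705, 178.4344]), array([294, 173,  20,  11], dtype=int32)) [0.5753 0.0276 0.131 ]
(np.int32(180), array([250.6944, 106.0056]), array([244,  99,  14,  15], dtype=int32)) [0.4933 0.348  0.084 ]
```

View pics/w5.png

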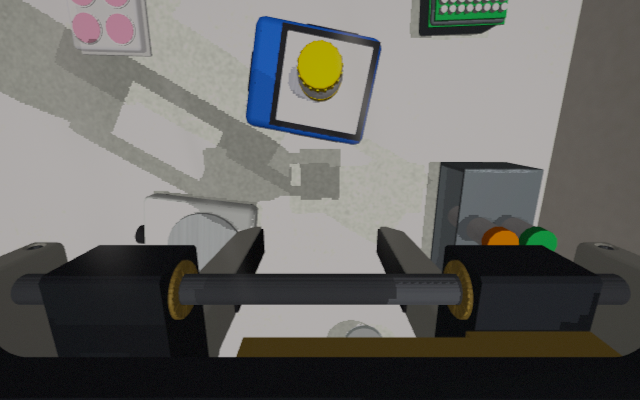

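```bash
python3 - <<'E'
from h import *
im,c=cam("wrist")
P=np.array([hit(c,p,.04) for p in[(285,23),(380,40),(359,142),(274,127)]]); print(P,P.mean(0),(P[0]+P[2])/2,(P[1]+P[3])/2,np.linalg.norm(P-np.roll(P,1,0),axis=1))
E
```

```text
[[ 0.58972521 -0.06818298  0.04      ]
 [ 0.69668366 -0.08513912  0.04      ]
 [ 0.67694701 -0.19850033  0.04      ]
 [ 0.57311684 -0.18078026  0.04      ]] [ 0.63411818 -0.13315067  0.04      ] [ 0.63333611 -0.13334165  0.04      ] [ 0.63490025 -0.13295969  0.04      ] [0.11381558 0.10829414 0.1150665  0.10533141]
```

>>> send_rows(rows="0.5 0.05 0 0 0 0 0;0.5 0.1 -0.001 0 0 0 0;0.5 0.119 -0.001 0.02 0 0 0;0.5 0.119 -0.001 0.06 0 0 0;0.5 0.119 -0.001 0.1 0 0 0;0.5 0.119 -0.001 0.12 0 0 0;0.5 0.119 -0.001 0.123 0 0 0;-1 0.119 -0.001 0.123 0 0 0")

```text
clock: 25.95
ee_pos: [0.6291, -0.1285, 0.0774]
ee_rot: [179.9, 0.0, 90.0]
contact_force: [0.5, -0.6, 1.2]
gripper_width: 0.0638
finger_force: 0.0
```

>>> send_rows(rows="-1 0 0 0 0 0 0;-1 0 0 0 0 0 0;-1 0 0 0 0 0 0;-1 0 0 0 0 0 0;-1 0 0 0 0 0 0;-1 0 0 -0.01 0 0 0;-1 0 0 -0.03 0 0 0;-1 0 0 -0.06 0 0 0", newtons=20)

```text
clock: 26.95
ee_pos: [0.6274, -0.128, 0.1359]
ee_rot: [-179.8, -0.1, 90.0]
contact_force: [0.2, -0.9, -0.8]
gripper_width: 0.0384
finger_force: 20.0
```

>>> send_rows(rows="-1 0 0 -0.04 0 0 0;-1 -0.03 -0.015 -0.06 0 0 0;-1 -0.08 -0.04 -0.06 0 0 0;-1 -0.13 -0.065 -0.06 0 0 0;-1 -0.18 -0.09 -0.06 0 0 0;-1 -0.23 -0.115 -0.06 0 0 0;-1 -0.28 -0.14 -0.06 0 0 0;-1 -0.3215 -0.1525 -0.06 0 0 0")

```text
clock: 27.95
ee_pos: [0.4742, -0.4517, 0.1965]
ee_rot: [-180.0, -0.0, 89.9]
contact_force: [0.4, 1.3, -1.2]
gripper_width: 0.0386
finger_force: 20.0
```

>>> send_rows(rows="-1 0 0 0 0 0 0;-1 0 0 0 0 0 0;-1 0 0 0 0 0 0;-1 0 0 0 0 0 0;-1 0 0 0 0 0 0;-1 0 0 0 0 0 0;-1 0 0 0 0 0 0;-1 0 0 0 0 0 0")

```text
clock: 28.95
ee_pos: [0.476, -0.45, 0.1965]
ee_rot: [-180.0, -0.0, 90.0]
contact_force: [-0.6, 0.5, -0.3]
gripper_width: 0.0384
finger_force: 20.0
```

```bash
python3 - <<'E'
from h import *
np.set_printoptions(precision=4,suppress=True)
s=telemetry.observe();print(s["ee_pos"],s["gripper_width"])
im,c=cam("wrist"); cv2.imwrite("pics/w6.png",im)
for r in mark_of("stirrer","wrist")[:2]: print(r["pixel"],r["confidence"],hit(c,r["pixel"],0))
X=np.array([.476,-.338,.045]); p=proj(c,X).astype(int); print(p)
v=im.copy()
for a in np.linspace(0,6.28,60): 
    q=proj(c,X+.05*np.array([np.cos(a),np.sin(a),0])); cv2.circle(v,tuple(int(round(t)) for t in q),0,(0,0,255),-1)
x0,y0=p[0]-90,max(p[1]-75,0); print(x0,y0)
cv2.imwrite("pics/w6c.png",cv2.resize(v[y0:y0+150,x0:x0+180],None,fx=4,fy=4,interpolation=0))
E
```

```text
[ 0.476  -0.45    0.1965] 0.03844754449757489
[319.7, 89.3] 0.67 [ 0.4748 -0.3372  0.    ]
[320  85]
230 10
```

View pics/w6c.png

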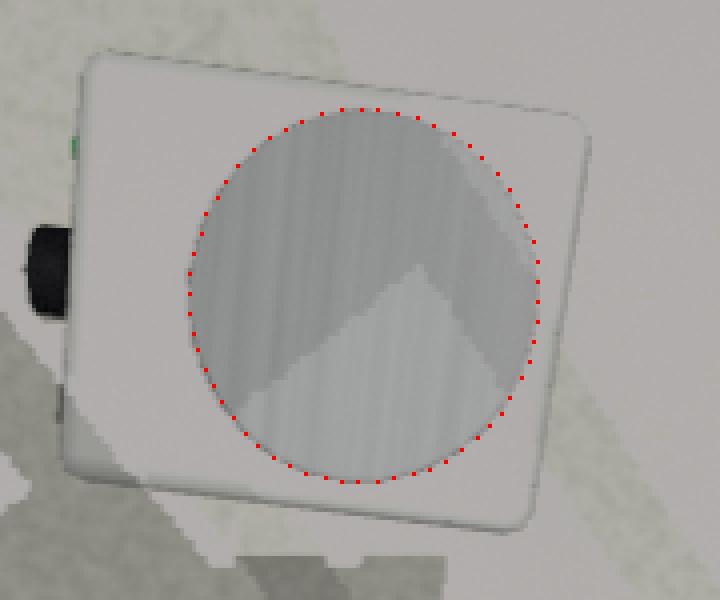

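>>> send_rows(rows="-1 0.05 0 0 0 0 0;-1 0.1 0 0.01 0 0 0;-1 0.112 0 0.03 0 0 0;-1 0.112 0 0.06 0 0 0;-1 0.112 0 0.09 0 0 0;-1 0.112 0 0.105 0 0 0;-1 0.112 0 0.11 0 0 0;-1 0.112 0 0.111 0 0 0")

```text
clock: 30.05
ee_pos: [0.4763, -0.3385, 0.0861]
ee_rot: [180.0, 0.0, 90.0]
contact_force: [0.6, -0.2, -1.3]
gripper_width: 0.0383
finger_force: 20.0
```

>>> send_rows(rows="-1 0 0 0.001 0 0 0;-1 0 0 0.002 0 0 0;-1 0 0 0.003 0 0 0;-1 0 0 0.0035 0 0 0;-1 0 0 0.0035 0 0 0;-1 0 0 0.0035 0 0 0;-1 0 0 0.0035 0 0 0;-1 0 0 0.0035 0 0 0")

```text
clock: 31.05
ee_pos: [0.4761, -0.3381, 0.0824]
ee_rot: [180.0, 0.0, 90.0]
contact_force: [-0.5, 0.8, 4.0]
gripper_width: 0.0385
finger_force: 20.0
```

>>> send_rows(rows="0.5 0 0 0 0 0 0;0.5 0 0 0 0 0 0;0.5 0 0 0 0 0 0;0.5 0 0 0 0 0 0;0.5 0 0 -0.04 0 0 0;0.5 0 0 -0.08 0 0 0;0.5 0 0 -0.118 0 0 0;0.5 0.05 0.001 -0.118 0 0 0")

```text
clock: 32.05
ee_pos: [0.4787, -0.2915, 0.2034]
ee_rot: [179.7, 0.3, 89.8]
contact_force: [0.7, 0.8, -0.9]
gripper_width: 0.0698
finger_force: 0.0
```

>>> send_rows(rows="0.5 0.06 0 0 0 0 0;0.5 0.12 0 0 0 0 0;0.5 0.18 0 0 0 0 0;0.5 0.24 0 0 0 0 0;0.5 0.3 0.005 0 0 0 0;0.5 0.36 0.01 0 0 0 0;0.5 0.42 0.0155 0 0 0 0;0.5 0.48 0.0155 0 0 0 0")

```text
clock: 33.05
ee_pos: [0.4926, 0.194, 0.2002]
ee_rot: [180.0, -0.0, 90.0]
contact_force: [0.3, -0.4, 0.3]
gripper_width: 0.0698
finger_force: 0.0
```

>>> send_rows(rows="0.5 0.06 0 0 0 0 0;0.5 0.12 0 0 0 0 0;0.5 0.1575 0 0 0 0 0;0.5 0.1575 0 0.05 0 0 0;0.5 0.1575 0 0.1 0 0 0;0.5 0.1575 0 0.14 0 0 0;0.5 0.1575 0 0.159 0 0 0;0.5 0.1575 0 0.159 0 0 0")

```text
clock: 34.05
ee_pos: [0.4911, 0.3489, 0.0392]
ee_rot: [-179.8, 0.1, 90.0]
contact_force: [1.0, -0.9, 0.5]
gripper_width: 0.0699
finger_force: 0.0
```

>>> send_rows(rows="-1 0 0 0 0 0 0;-1 0 0 0 0 0 0;-1 0 0 0 0 0 0;-1 0 0 0 0 0 0;-1 0 0 0 0 0 0;-1 0 0 -0.01 0 0 0;-1 0 0 -0.05 0 0 0;-1 0 0 -0.1 0 0 0", newtons=20)

```text
clock: 35.05
ee_pos: [0.4914, 0.349, 0.1411]
ee_rot: [-179.8, 0.1, 90.0]
contact_force: [0.4, 1.0, -0.9]
gripper_width: 0.0387
finger_force: 20.0
```

>>> send_rows(rows="-1 0 0 -0.05 0 0 0;-1 -0.02 0 -0.079 0 0 0;-1 -0.08 0 -0.079 0 0 0;-1 -0.14 0 -0.079 0 0 0;-1 -0.2 0 -0.079 0 0 0;-1 -0.26 0 -0.079 0 0 0;-1 -0.32 0 -0.079 0 0 0;-1 -0.38 0 -0.079 0 0 0")

```text
clock: 36.05
ee_pos: [0.4921, -0.0323, 0.2206]
ee_rot: [180.0, 0.0, 90.0]
contact_force: [0.9, 0.2, -0.7]
gripper_width: 0.0382
finger_force: 20.0
```

>>> send_rows(rows="-1 -0.04 0.03 0 0 0 0;-1 -0.08 0.065 0 0 0 0;-1 -0.12 0.1 0 0 0 0;-1 -0.17 0.13 0.01 0 0 0;-1 -0.22 0.1415 0.02 0 0 0;-1 -0.22 0.1415 0.02 0 0 0;-1 -0.22 0.1415 0.02 0 0 0;-1 -0.22 0.1415 0.02 0 0 0")

```text
clock: 37.05
ee_pos: [0.634, -0.2491, 0.2009]
ee_rot: [180.0, -0.0, 90.1]
contact_force: [0.3, -0.2, -0.5]
gripper_width: 0.0384
finger_force: 20.0
```

```bash
python3 - <<'E'
from h import *
np.set_printoptions(precision=4,suppress=True)
s=telemetry.observe();print(s["ee_pos"],s["gripper_width"])
im,c=cam("wrist"); cv2.imwrite("pics/w7.png",im)
for r in mark_of("cooler","wrist")[:2]: print(r["pixel"],r["confidence"],hit(c,r["pixel"],0))
p=proj(c,(.634,-.133,.04)).astype(int)
x0,y0=p[0]-90,max(p[1]-75,0); g=cv2.cvtColor(im,cv2.COLOR_BGR2GRAY); sub=np.zeros_like(g); w=np.s_[y0:y0+150,x0:x0+180]
m=cv2.inRange(cv2.cvtColor(im,cv2.COLOR_BGR2HSV),(0,0,90),(180,70,255))
n,l=cv2.connectedComponents(m); k=l[p[1],p[0]]; cn=cv2.findContours((l==k).astype(np.uint8),0,2)[0][0]; q=cv2.boxPoints(cv2.minAreaRect(cn)); a=cv2.approxPolyDP(cn,6,True)[:,0]; print(cv2.contourArea(cn),a.tolist())
for Q in(q,a):
  P=np.array([hit(c,t,.04) for t in Q]); print(P.mean(0),np.linalg.norm(P-np.roll(P,1,0),axis=1))
cv2.imwrite("pics/w7c.png",cv2.resize(im[w],None,fx=4,fy=4,interpolation=0)); print(x0,y0)
E
```

```text
[ 0.634  -0.2491  0.2009] 0.03843839066072002
[318.2, 86.7] 0.86 [ 0.6309 -0.1326  0.    ]
148761.0 [[0, 0], [0, 256], [59, 242], [70, 273], [114, 273], [150, 246], [191, 233], [250, 250], [265, 231], [292, 227], [317, 210], [340, 216], [350, 229], [375, 231], [389, 250], [428, 244], [438, 158], [533, 165], [461, 167], [455, 220], [473, 211], [469, 219], [487, 224], [506, 211], [504, 220], [535, 222], [553, 234], [544, 253], [530, 256], [514, 244], [504, 254], [543, 272], [570, 272], [583, 241], [639, 255], [639, 0], [498, 0], [499, 21], [415, 32], [415, 0]]
[ 0.633  -0.2141  0.04  ] [0.3444 0.7028 0.3449 0.8873]
[ 0.7329 -0.2816  0.04  ] [0.4562 0.3177 0.0876 0.0464 0.061  0.069  0.0605 0.0812 0.035  0.0366
 0.0408 0.0314 0.0227 0.0336 0.0342 0.0529 0.1157 0.1208 0.0904 0.0703
 0.0254 0.0117 0.0258 0.0287 0.0124 0.0416 0.0321 0.0284 0.0188 0.0305
 0.0184 0.0645 0.0375 0.0468 0.0838 0.3167 0.1553 0.021  0.0937 0.0317]
230 7
```

View pics/w7c.png

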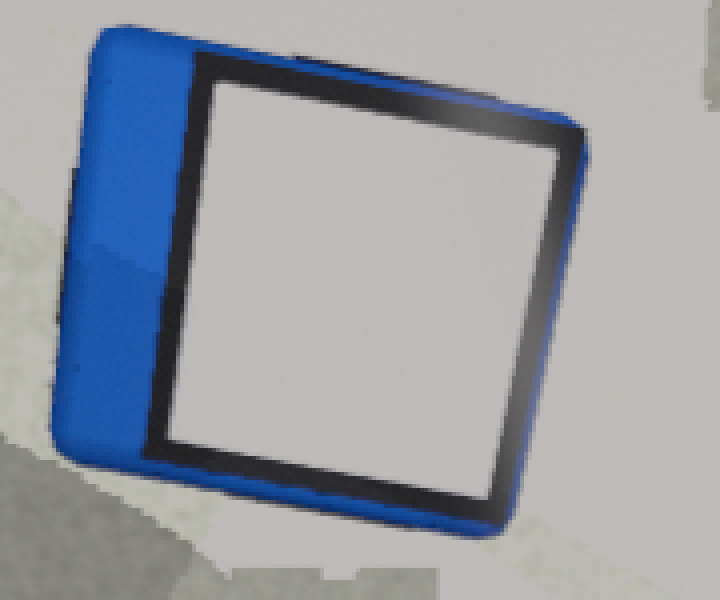

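```bash
python3 - <<'E'
from h import *
im,c=cam("wrist")
P=np.array([hit(c,(230+x/4,7+y/4),.04) for x,y in[(214,82),(558,150),(488,497),(168,440)]]); print((P[0]+P[2])/2,(P[1]+P[3])/2,np.linalg.norm(P-np.roll(P,1,0),axis=1))
E
```

```text
[ 0.63243251 -0.13189104  0.04      ] [ 0.63257963 -0.13215889  0.04      ] [0.09818821 0.09891486 0.09771152 0.09853346]
```

>>> send_rows(rows="-1 0.05 0 0 0 0 0;-1 0.1 -0.0015 0.01 0 0 0;-1 0.118 -0.0015 0.03 0 0 0;-1 0.118 -0.0015 0.07 0 0 0;-1 0.118 -0.0015 0.1 0 0 0;-1 0.118 -0.0015 0.115 0 0 0;-1 0.118 -0.0015 0.119 0 0 0;-1 0.118 -0.0015 0.1195 0 0 0")

```text
clock: 38.2
ee_pos: [0.6332, -0.1327, 0.0816]
ee_rot: [179.9, 0.0, 90.0]
contact_force: [-0.2, 0.4, 1.3]
gripper_width: 0.0383
finger_force: 20.0
```

>>> send_rows(rows="-1 0 0 0.001 0 0 0;-1 0 0 0.002 0 0 0;-1 0 0 0.003 0 0 0;-1 0 0 0.0035 0 0 0;-1 0 0 0.0035 0 0 0;-1 0 0 0.0035 0 0 0;-1 0 0 0.0035 0 0 0;-1 0 0 0.0035 0 0 0")

```text
clock: 39.2
ee_pos: [0.633, -0.1328, 0.0788]
ee_rot: [179.9, 0.1, 90.0]
contact_force: [-2.2, 0.5, 8.0]
gripper_width: 0.0388
finger_force: 20.0
```

>>> send_rows(rows="-1 0 0 -0.001 0 0 0;-1 0 0 -0.002 0 0 0;-1 0 0 -0.002 0 0 0;0.5 0 0 -0.002 0 0 0;0.5 0 0 -0.002 0 0 0;0.5 0 0 -0.002 0 0 0;0.5 0 0 -0.002 0 0 0;0.5 0 0 -0.03 0 0 0")

```text
clock: 40.2
ee_pos: [0.6306, -0.1318, 0.1048]
ee_rot: [-179.7, -0.1, 90.0]
contact_force: [0.4, 0.1, 0.5]
gripper_width: 0.0696
finger_force: 0.0
```

>>> send_rows(rows="0.5 0 0 -0.04 0 0 0;0.5 0 0 -0.1 0 0 0;0.5 -0.04 -0.04 -0.12 0 0 0;0.5 -0.04 -0.09 -0.12 0 0 0;0.5 -0.04 -0.14 -0.12 0 0 0;0.5 -0.04 -0.16 -0.12 0 0 0;0.5 -0.04 -0.16 -0.12 0 0 0;0.5 -0.04 -0.16 -0.12 0 0 0")

```text
clock: 41.2
ee_pos: [0.4733, -0.1727, 0.2273]
ee_rot: [179.9, 0.0, 90.0]
contact_force: [0.5, 0.4, -0.9]
gripper_width: 0.0696
finger_force: 0.0
```

```bash
python3 - <<'E'
from h import *
np.set_printoptions(precision=4,suppress=True)
T=dict(red=(.5844,.094,.131),blue=(.6325,-.132,.121),yellow=(.476,-.338,.126))
for n in("scene","side"):
    im,c=cam(n); cv2.imwrite(f"pics/{n}9.png",im)
    for k,X in T.items():
        for o in cap(im,k,proj(c,X),15)[:1]: print(n,k,o[2],hit(c,o[1],X[2])[:2],X[:2])
E
```

```text
scene red [337 159  15  16] [0.5831 0.0987] (0.5844, 0.094)
scene blue [261 201  17  19] [ 0.628 -0.133] (0.6325, -0.132)
scene yellow [146 194  19  18] [ 0.4728 -0.3374] (0.476, -0.338)
side blue [341 230  21  23] [ 0.6337 -0.1332] (0.6325, -0.132)
side yellow [271 354  26  30] [ 0.4764 -0.3366] (0.476, -0.338)
```

View pics/side9.png

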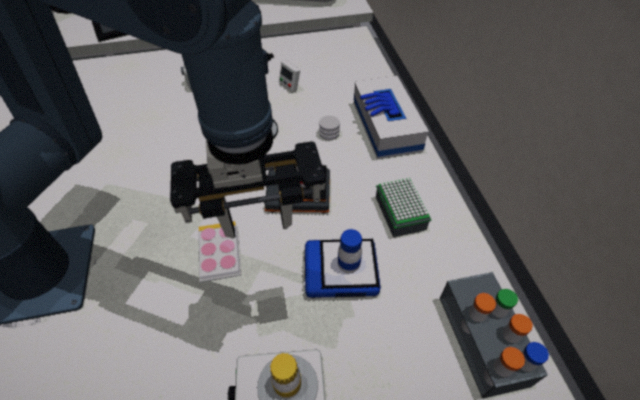

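The final side view shows blue (350,240) centred on the cooler and yellow (285,368) centred on the stirrer. Red is hidden behind the gripper there, but the scene camera puts it within 5 mm of the warmer's centre. The bystanders have not moved and the arm is clear of everything.

```bash
python3 -c "
from rig import finish_job; print(finish_job())"
```

```text
the job is handed in; nothing more can be done
None
```

I handed the job in at about 41 s: red stands on the warming plate, blue on the cooling block and yellow on the stirrer, all upright, released and within about 5 mm of centre in the final camera check (red seen by one camera only), though the first two tries at gripping blue closed on air without moving it.

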